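# Vent the reagent bottle and index the selector valve to its third stop

## Robot

A 6-joint arm with a two-finger parallel gripper is mounted at the origin on the work surface. World frame = base frame: x ahead of the robot, y to its left, z up, the work surface at z = 0. Lengths are in m, angles in rad, forces in N, time in s.
With the tool pointing down it reaches from about 0.35 to 0.95 m from the base axis. Payload 17.4 kg.
Tool frame: the origin (TCP) lies between the finger pads; the fingertips stand r.tip_reach ahead of it and the grasp point (between the pads) lies 3 mm ahead of it (r.tip_reach is the distance from the TCP to the fingertips, in m); z points along the fingers, y is the line along which they close (so a half turn about z gives the same grasp; the last joint's range is limited). The gripper opens to 93 mm and grips with 3 to 60 N. Pads are 15 mm wide; open, the fingers measure 128 mm over their backs; the gripper's body (75 mm by 188 mm) begins 65 mm behind the grasp point.
Start: joints at [1.079, 0.116, 1.442, -0, 1.584, -0.038], TCP at [0.296, 0.607, 0.241] pointing down, gripper open.
Joint ranges: [-2.83, 2.83], [-0.83, 2.19], [0.07, 2.5], [-1.14, 4.28], [0.01, 3], [-2.97, 2.97]. Speed limits (rad/s): [1.89, 1.89, 2.22, 3.14, 3.14, 3.14].

## Interface

Orientations are given as a unit quaternion [w, x, y, z].
In Python, from bench import r gives the robot as it stands. The module is installed in compiled form; this text tells all that it offers.
- The arm moves only by the tool step_arm, never from a script. Its argument "motion" is a list of rows, each a list of 7 numbers: the shift along the tool's x, y, z in cm, then the turn, a rotation vector about the tool's x, y, z in degrees, then the closure in counts, from 0 (fully open) to 255 (shut). In form: [[dx, dy, dz, wx, wy, wz, claw], ...]. A call has 1 to 10 rows; each row is the pose to reach, as a shift and turn from the pose commanded when the call began, along the tool's axes at that moment; what a row does not reach only later rows make up. A row lasts 1/10 s, in which the tool goes at most 50 mm and 8.59 degrees, less where a joint would pass 70% of its speed; a pose out of reach is approached as far as the arm can. A call with a gripper value outside its range is refused whole. The fingers move at their own pace and stop on an object; "grip_force" is the grip in N (left out, the last holds). Time passes only in rows, so rows that repeat a pose let the fingers close. It gives the time, the measured TCP pose, the force, the opening and the grip force at its end, in the units of the state.
- r.read_state(): the state, without advancing time (a new reading comes with each control period).
- r.read_camera(name): name is "side" or "top"; returns (picture, depth): 480x640x3 uint8, red, green, blue; 480x640 float32, m along the optical axis (not along the pixel's ray), 0 where there is no reading.
- r.camera_params(name): a dict with "fx", "fy", "cx", "cy" (pixels), "position" and "rotation" of the camera in the world. Camera axes: x right, y up, looking along -z (the intrinsics and any distortion apply to the point x, -y, -z); pixel columns grow to the right and rows downward; lengths in m; the calibration is good to about 2 mm. A picture is of the moment at which its call begins. camera_params takes no time and is no camera call.
- r.finish_job(): hands the job in; it is judged then, once.
The state is a dict: "time_s": time; "joints": joint angles; "qvel": joint speeds; "joint_efforts": joint torques, N m; "tool_pos": TCP position; "tool_rot": TCP orientation; "ft_force": force on the tool from outside, world axes, zero at the start; "moment": the same for the moment, N m; "opening": opening from 0.0 (shut) to 1.0 (fully open); "grip_force": force on a finger pad.
Only numpy, scipy, OpenCV 4.12 (cv2) and the standard library are available. Lean on these libraries where they do the work, as an engineer would, in place of code of your own. Each camera call takes 0.05 s, during which the arm holds its last target. There are 200 camera calls.

## Task

Open the vent cap on the reagent bottle by unscrewing it anticlockwise as far as its stop, so that the valve can draw. Then turn the selector knob on the valve console anticlockwise right home to its end stop, and from there clockwise, counting clicks, to the third stop without going past it. Finish while still holding the knob gripped there, and leave the other things on the bench undisturbed.

Things in the scene. Friction and masses are not known exactly. Their poses are not given: they have to be found in the camera images.
- vent_grip (a point): Centre of the vent cap at gripping height, 156 mm above the table: a round ribbed grey cap, 42 mm across, 26 mm high, on the brown reagent bottle; its underside is 14 mm below this point, its rim 12 mm above. A raised white rib, 3 mm high, runs on its top from the centre to the rim along the cap's -x. z up; x and y turn with the cap.
- bottle: Brown glass reagent bottle, 80 mm across, fixed in a dark rectangular steel stand (120 x 110 mm), on the robot's left or right. Its neck under the cap is 32 mm across, from 116 to 142 mm above the table; below, the shoulder widens to 80 mm at 95 mm height. Origin: middle of the stand's underside, straight below the cap.
- vent (a joint): Angle of the vent cap in rad: 0 closed, grows as it is unscrewed (anticlockwise seen from above), 1.4 at its fully open stop. It starts between 0 and 0.15, does not rise as it turns, and stays where it is left; about 0.12 N m turns it.
- selector_grip (a point): Point on the selector knob's axis at gripping height, 101 mm above the table: a grey upright bar 54 mm long, 16 mm thick, on a round skirt 68 mm across. The skirt's top is 79 mm, the bar's top 115 mm above the table. x runs along the bar, -x to its pointer end with a white line; z up; x and y turn with the knob.
- selector (a joint): Angle of the selector knob in rad: 0 at the home end stop, grows clockwise seen from above. Spring detents every 0.419 (24 deg): stop one 0.419, two 0.838, three 1.257, four 1.676, five 2.094 (other end). It clicks over a ridge half-way between stops and is pulled into the nearer one; up to 0.2 N m turns it. It starts at stop one, two or three.
- console: White valve console, 160 x 150 mm, 70 mm high, fixed, the knob in the middle of its top, on the other side than the bottle. Origin: middle of its underside. Black stop marks lie on its top round the skirt: a long one at home (60 deg anticlockwise from the console's -x, seen from above), then short ones clockwise, one per stop.
- beaker: Bystander, loose: small open glass beaker, 60 across, 75 high (mm); origin at the centre of its underside, z up.
- wash: Bystander, loose: tall white plastic wash bottle, 64 across, 160 high (mm); origin at the centre of its underside, z up.
- amber: Bystander, loose: squat brown jar, 70 across, 130 high, smooth cap (mm); origin at the centre of its underside, z up.
- pot: Bystander, loose: small white sample pot, 40 across, 45 high (mm); origin at the centre of its underside, z up.
- dish: Bystander, loose: shallow clear dish, 60 across, 14 high (mm); origin at the centre of its underside, z up.
- stopper: Bystander, loose: black rubber stopper, 36 across, 28 high (mm); origin at the centre of its underside, z up.
Not all that is in view belongs to the job. What is shaped like the console but blue or yellow is not meant.

How it is judged:
On the way, in this order (a step that is already met when the one before it is completed fails the run):
1. the vent cap is unscrewed to its open stop (value of joint vent above 1.2 rad), for 0.2 s.
2. the selector knob is turned home to its end stop (value of joint selector below 0.1 rad), for 0.2 s.
At the end, for the whole second after the job is handed in: The vent cap is open (over 1.2 rad), the selector knob stands at rest within 0.11 rad of its third stop (1.257 rad), and the fingers still grip the knob with more than 4 N (value of joint vent above 1.2 rad and value of joint selector between 1.14664 and 1.36664 rad and velocity of joint selector between -0.05 and 0.05 rad/s and contact force between the fingers and selector above 4 N); the arm keeps its last pose, push and grip.
It fails at once if the selector knob goes past the third stop (over the next ridge, beyond 1.48 rad) (value of joint selector above 1.48 rad).
It fails at once if another thing on the bench is pushed more than 30 mm (distance of any of beaker, wash, amber, pot, dish, stopper from where it was at the start of the episode above 0.03 m).
It fails at once if another thing on the bench is tipped over (angle between any of beaker, wash, amber, pot, dish, stopper's own z axis and vertical above 0.5 rad).
It also fails if it takes over 64 s, if anything falls off the work surface, if the arm or the gripper's body presses on something with over 40 N, if the wrist force passes 120 N, or if a joint passes its speed limit or range.

## Working session

There is one attempt and no reset: what is moved stays moved. The work goes in short steps, Python scripts to look and compute and a tool call to move; the robot and the scene stay as the last step left them, time stands still between calls to the robot, and variables do not carry over. Pictures are saved under pics/ and viewed, at most 10 in all, crops included, and the job is handed in when it is done.

Besides the shell and the picture viewer there is one more tool, called after "Request:" in YAML: its name, and indented under it one key for each argument. step_arm: Moves the arm, as the interface text tells. Its arguments: {"type":"object","properties":{"motion":{"type":"array","items":{"type":"array","items":{"type":"number"}}},"grip_force":{"type":"number"}},"required":["motion"]}

```bash
mkdir -p pics; python3 - <<'E'
from bench import r
import cv2,numpy as np
for n in("top","side"):
    p,d=r.read_camera(n); cv2.imwrite(f"pics/{n}0.png",p[:,:,::-1]); np.savez(f"{n}0.npz",p=p,d=d)
    print(n,r.camera_params(n))
print(r.read_state(),r.tip_reach)
E
```

```text
top {'fx': 526.3782090512648, 'fy': 526.3782090512648, 'cx': 313.9358833237339, 'cy': 242.79821596021594, 'position': array([ 0.26446927, -0.05639803,  1.72824791]), 'rotation': array([ 0.70752116,  0.05136972, -0.04832703, -0.7031639 ])}
side {'fx': 463.44860073595856, 'fy': 463.44860073595856, 'cx': 323.11030384050343, 'cy': 235.83392830168668, 'position': array([-0.20773448, -0.75181058,  0.73132846]), 'rotation': array([ 0.81199202,  0.44949587, -0.18985092, -0.32027963])}
{'time_s': 0.1, 'joints': array([ 1.07916982e+00,  1.16437552e-01,  1.44220261e+00, -1.92300888e-05,
        1.58401715e+00, -3.78218102e-02]), 'qvel': array([-1.26938224e-04,  5.82658630e-05, -1.40715781e-03,  8.45039252e-04,
       -6.22459867e-04, -1.08525516e-03]), 'joint_efforts': array([ 1.09163375e-03, -7.22891092e+01, -6.23863935e+01,  7.79852411e-02,
        2.28144857e-02, -1.29251280e-04]), 'tool_pos': array([0.29585904, 0.60651974, 0.23997674]), 'tool_rot': array([-1.30001298e-04,  2.24960442e-01,  9.74367752e-01, -5.16302413e-04]), 'ft_force': array([-0.49177126, -0.96472701, -0.21451301]), 'moment': array([-0.00870797,  0.04329457,  0.02991005]), 'grip_force': 0.0, 'opening': 1.0018839903168522} 0.022
```

View pics/top0.png

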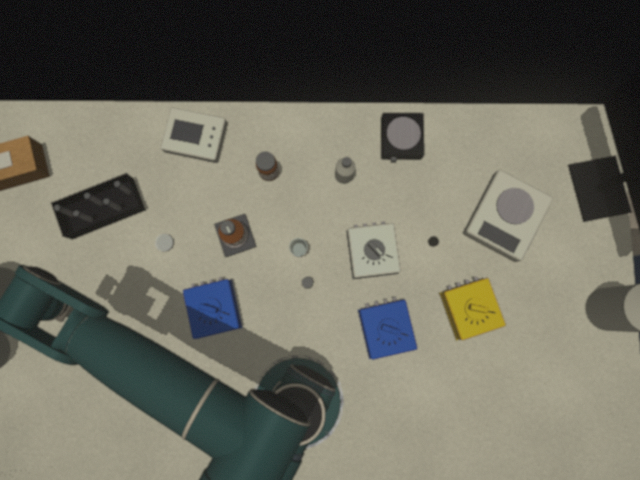

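View pics/side0.png

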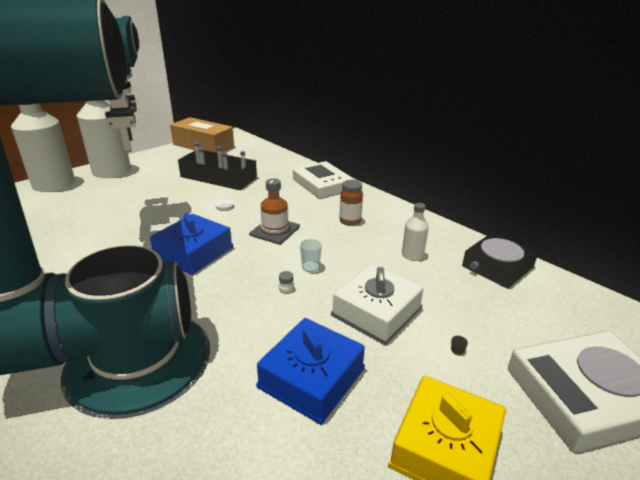

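The side and top views agree. The bottle in its dark stand is at top (233,234). The knob on the white console is at top (374,250). The blue (212,308), (388,328) and yellow (474,308) consoles are decoys, and the white boxes at (195,135) and (508,215) have no knob. The brown jar at (267,165) has no stand. I'll enlarge the two targets.

```bash
cat > h.py <<'E'
import numpy as np
from bench import r
from scipy.spatial.transform import Rotation as R
def rot(q): return R.from_quat(np.roll(q,-1))
def pix2w(n,u,v,z=None,d=None):
    c=r.camera_params(n); ray=np.array([(u-c['cx'])/c['fx'],-(v-c['cy'])/c['fy'],-1.])
    w=rot(c['rotation']).apply(ray); p=np.array(c['position'])
    return p+w*(d if z is None else (z-p[2])/w[2])
def w2pix(n,P):
    c=r.camera_params(n); q=rot(c['rotation']).inv().apply(np.asarray(P)-c['position'])
    return c['cx']+c['fx']*q[0]/-q[2], c['cy']-c['fy']*q[1]/-q[2]
E
python3 - <<'E'
from h import *
import cv2
t=np.load("top0.npz");s=np.load("side0.npz")
def crop(p,u,v,w,h,S): return cv2.resize(p[v-h//2:v+h//2,u-w//2:u+w//2],(S,S*h//w),interpolation=cv2.INTER_CUBIC)
A=np.hstack([crop(t['p'],233,234,40,40,400),crop(t['p'],374,250,60,60,400)])
B=np.hstack([crop(s['p'],274,190,40,20,400),crop(s['p'],379,288,80,40,400)])
cv2.imwrite("pics/crop.png",np.clip(np.vstack([A,B])[:,:,::-1]*1.6,0,255).astype(np.uint8))
for n,u,v in (("cap",233,228),("knob",374,250)):
    d=t['d'][v-8:v+9,u-8:u+9]
    print(n); 
    P=np.array([[pix2w("top",U,V,d=t['d'][V,U]) for U in range(u-15,u+16)] for V in range(v-15,v+16)]).reshape(-1,3)
    lo=(.155,.165)if n=="cap" else (.1,.12)
    for l in ((lo),(.15,.18),(.065,.075),(.076,.085)):
        m=(P[:,2]>l[0])&(P[:,2]<l[1]); 
        if m.sum()>3: print(l,m.sum(),P[m].mean(0),(P[m].max(0)+P[m].min(0))/2,np.ptp(P[m],axis=0))
E
```

```text
cap
(0.155, 0.165) 35 [0.53288067 0.21348825 0.16205558] [0.53206491 0.21523568 0.1603611 ] [0.03917884 0.03913233 0.00926472]
(0.15, 0.18) 168 [0.53286566 0.21394995 0.16732693] [0.53335996 0.2143417  0.16475276] [0.04176895 0.0409203  0.02792206]
(0.065, 0.075) 13 [0.5222087  0.18323699 0.06897317] [0.52653541 0.18736007 0.07041901] [0.05770385 0.02407722 0.00791279]
(0.076, 0.085) 19 [0.51123428 0.19301775 0.08081381] [0.52215    0.2030947  0.08051606] [0.05266831 0.05426612 0.00879761]
knob
(0.1, 0.12) 92 [ 0.47939486 -0.23680876  0.11312267] [ 0.48030115 -0.23781775  0.11027225] [0.04695061 0.04312212 0.01900334]
(0.065, 0.075) 495 [ 0.47653186 -0.24041175  0.07034815] [ 0.47839062 -0.2396912   0.07001181] [0.09707106 0.09695707 0.00995672]
(0.076, 0.085) 233 [ 0.47815506 -0.23561605  0.0793984 ] [ 0.47714097 -0.23885774  0.08044465] [0.09593269 0.09548382 0.00886995]
```

View pics/crop.png

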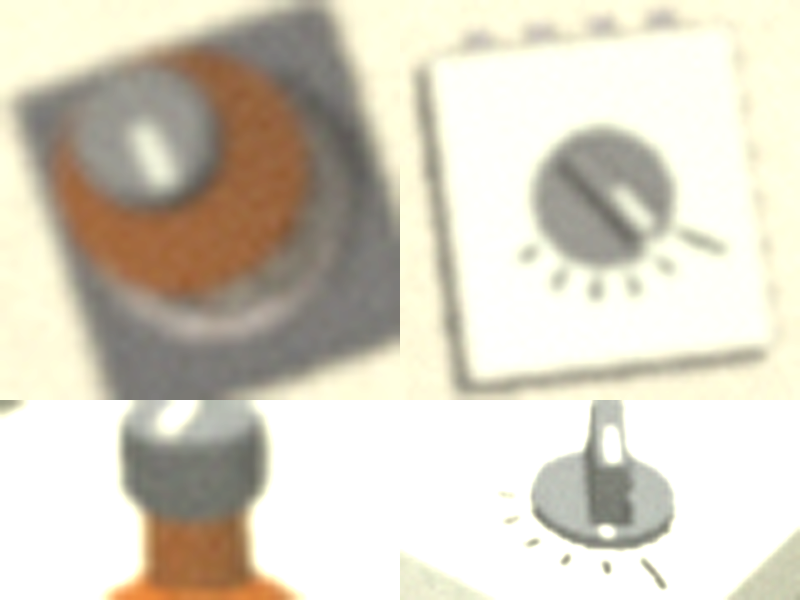

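Top crop: the cap is at about (227.7,227.7) with its white rib pointing down and slightly right, and the bottle is in the dark stand. The white console's knob skirt is centred at about (374,250). Its pointer faces lower right at the first short mark past the long home mark, so it stands at stop one. Next I'll fit both precisely and work out the first move.

```bash
cat >> h.py <<'E'
import cv2
def cloud(n,d,u,v,k):
    return np.array([pix2w(n,U,V,d=d[V,U]) for V in range(v-k,v+k+1) for U in range(u-k,u+k+1)])
def yaw(): # tool y bearing deg
    s=r.read_state(); y=rot(s['tool_rot']).apply([0,1,0]); return np.degrees(np.arctan2(y[1],y[0]))
def delta(P):
    s=r.read_state(); return rot(s['tool_rot']).inv().apply(np.array(P)-s['tool_pos'])*100
E
python3 - <<'E'
from h import *
t=np.load("top0.npz")
def circ(P): 
    c,rad=cv2.minEnclosingCircle(P[:,:2].astype(np.float32)); return c,rad
P=cloud("top",t['d'],228,228,15); C=P[P[:,2]>.16]; print("cap",circ(C),np.median(C,0))
K=cloud("top",t['d'],374,250,14); B=K[(K[:,2]>.108)]
print("bar",circ(B),B.mean(0),len(B)); w,v=np.linalg.eigh(np.cov(B[:,:2].T)); a=np.degrees(np.arctan2(v[1,1],v[0,1])); print("bar axis deg",a,4*np.sqrt(w))
S=K[(K[:,2]>.0765)&(K[:,2]<.09)&(np.linalg.norm(K[:,:2]-B[:,:2].mean(0),axis=1)<.042)]; print("skirt",circ(S))
c0=np.array(pix2w("top",374.1,249.8,.079)); print("skirt px",c0)
for nm,u,v in (("home",344+70*60/100*0+0,0),):pass
f=lambda X,Y,z:pix2w("top",344+(X-400)*.15,220+Y*.15,z)
for nm,X,Y in (("home",702,240),("s1",665,265),("s2",634,286),("s3",597,291),("s4",561,280),("s5",529,254)):
    q=f(X,Y,.07)-c0; print(nm,np.degrees(np.arctan2(q[1],q[0])),np.linalg.norm(q[:2]))
a,b=pix2w("top",213+13.5,214+12.7,.168),pix2w("top",213+16.2,214+18.5,.17);print("rib",np.degrees(np.arctan2(*(b-a)[[1,0]])))
print("delta cap",delta([.533,.214,.24]),yaw())
E
```

```text
cap ((0.4061232805252075, 0.08604168146848679), 0.2009853720664978) [0.53310643 0.21452098 0.16873088]Traceback (most recent call last):
  File "<stdin>", line 6, in <module>
  File "h.py", line 14, in cloud
    return np.array([pix2w(n,U,V,d=d[V,U]) for V in range(v-k,v+k+1) for U in range(u-k,u+k+1)])
                     ~~~~~^^^^^^^^^^^^^^^^
  File "h.py", line 6, in pix2w
    c=r.camera_params(n); ray=np.array([(u-c['cx'])/c['fx'],-(v-c['cy'])/c['fy'],-1.])
ValueError: time passes only in moves, steps and waits
```

```bash
python3 - <<'E'
s=open('h.py').read()
s=s.replace("def rot(","CP={n:r.camera_params(n) for n in('top','side')}\ndef rot(",1).replace("c=r.camera_params(n)","c=CP[n]").replace("range(u-k,u+k+1)])","range(u-k,u+k+1) if d[V,U]>0])")
open('h.py','w').write(s)
E
python3 - <<'E'
from h import *
t=np.load("top0.npz")
def circ(P): return cv2.minEnclosingCircle(P[:,:2].astype(np.float32))
P=cloud("top",t['d'],228,228,15); C=P[(P[:,2]>.16)&(P[:,2]<.18)]; print("cap",circ(C),np.median(C,0))
K=cloud("top",t['d'],374,250,14); B=K[(K[:,2]>.108)&(K[:,2]<.13)]
print("bar",circ(B),B.mean(0),len(B)); w,v=np.linalg.eigh(np.cov(B[:,:2].T)); print("bar axis deg",np.degrees(np.arctan2(v[1,1],v[0,1])),np.sqrt(12*w))
S=K[(K[:,2]>.0765)&(K[:,2]<.09)&(np.linalg.norm(K[:,:2]-B[:,:2].mean(0),axis=1)<.042)]; print("skirt",circ(S))
c0=np.array(pix2w("top",374.1,249.8,.079)); print("skirt px",c0)
f=lambda X,Y,z:pix2w("top",344+(X-400)*.15,220+Y*.15,z)
for nm,X,Y in (("home",702,240),("s1",665,265),("s2",634,286),("s3",597,291),("s4",561,280),("s5",529,254)):
    q=f(X,Y,.07)-c0; print(nm,np.degrees(np.arctan2(q[1],q[0])),np.linalg.norm(q[:2]))
a,b=pix2w("top",213+13.5,214+12.7,.168),pix2w("top",213+16.2,214+18.5,.17);print("rib",np.degrees(np.arctan2(*(b-a)[[1,0]])))
print("delta cap",delta([.533,.214,.24]),yaw())
E
```

```text
cap ((0.533645510673523, 0.214777410030365), 0.021894395351409912) [0.53321969 0.21512091 0.16867974]
bar ((0.4798976480960846, -0.23628035187721252), 0.026754256337881088) [ 0.48040372 -0.23655581  0.11503523] 90
bar axis deg -138.25815490331232 [0.01672477 0.05261824]
skirt ((0.4816795587539673, -0.23413687944412231), 0.03865446895360947)
skirt px [ 0.4775222  -0.23862323  0.079     ]
home -110.55934993162613 0.0522788871907591
s1 -134.2460993165814 0.04358954113841673
s2 -157.96399098178563 0.0437158029941346
s3 178.44301556357112 0.04302750714195914
s4 154.3332274739047 0.042016534976523114
s5 127.49729366976705 0.04196967806067425
rib -153.42066709886913
delta cap [-3.85215027e+01 -2.48831093e+01  2.33541719e-02] 63.99889288560209
```

Request:
step_arm:
  motion:
    - [-38.5, -24.8, 0, 0, 0, 84, 0]
    - [-38.5, -24.8, 0, 0, 0, 84, 0]
    - [-38.5, -24.8, 0, 0, 0, 84, 0]
    - [-38.5, -24.8, 0, 0, 0, 84, 0]
    - [-38.5, -24.8, 0, 0, 0, 84, 0]
    - [-38.5, -24.8, 0, 0, 0, 84, 0]
    - [-38.5, -24.8, 0, 0, 0, 84, 0]
    - [-38.5, -24.8, 0, 0, 0, 84, 0]
    - [-38.5, -24.8, 0, 0, 0, 84, 0]
    - [-38.5, -24.8, 0, 0, 0, 84, 0]
  grip_force: 25

```text
time_s: 1.1
tool_pos: [0.535, 0.211, 0.2403]
tool_rot: [0.0, 0.822, 0.57, -0.0]
ft_force: [-0.2, 0.5, 0.5]
opening: 1.0
grip_force: 0.0
```

```bash
python3 - <<'E'
from h import *
s=r.read_state();print(s['tool_pos'],yaw(),s['joints'],s['qvel'],delta([.5335,.2148,.159]))
E
```

```text
[0.53499487 0.21102212 0.2402682 ] -20.566966022126255 [ 3.31809472e-01 -1.01319982e-01  1.66070658e+00 -9.45651689e-04
  1.58269314e+00  6.90759845e-01] [-7.13480027e-02  2.30048466e-02 -1.96249369e-02  2.03076565e-02
  7.81360850e-04  1.05327330e+00] [ 0.30963858 -0.27452234  8.12644011]
```

Request:
step_arm:
  motion:
    - [0, 0, 5, 0, 0, 0, 0]
    - [0, 0, 5, 0, 0, 0, 0]
    - [0, 0, 5, 0, 0, 0, 0]
    - [0, 0, 5, 0, 0, 0, 0]

```text
time_s: 1.5
tool_pos: [0.5336, 0.2156, 0.1927]
tool_rot: [0.0, 0.819, 0.574, 0.001]
ft_force: [-1.1, -0.8, 0.8]
opening: 0.999
grip_force: 0.0
```

```bash
python3 - <<'E'
from h import *
s=r.read_state();print(s['tool_pos'],yaw(),s['joints'],s['qvel'],delta([.5335,.2148,.159]))
E
```

```text
[0.53355566 0.21555638 0.1927329 ] -19.943701895236188 [ 3.39623742e-01 -8.51840104e-02  1.72264995e+00 -2.99701480e-06
  1.50234150e+00  6.87706426e-01] [ 0.00123122 -0.00623571 -0.00518801  0.00042504 -0.0053837   0.00223012] [-0.07681485  0.01590783  3.37323004]
```

Request:
step_arm:
  motion:
    - [-0.1, 0, 1.7, 0, 0, 0, 0]
    - [-0.1, 0, 3.3, 0, 0, 0, 0]
    - [-0.1, 0, 3.3, 0, 0, 0, 0]
    - [-0.1, 0, 3.3, 0, 0, 0, 255]
    - [-0.1, 0, 3.3, 0, 0, 0, 255]
    - [-0.1, 0, 3.3, 0, 0, 0, 255]
    - [-0.1, 0, 3.3, 0, 0, 0, 255]
    - [-0.1, 0, 3.3, 0, 0, 0, 255]
    - [-0.1, 0, 3.3, 0, 0, 0, 255]
    - [-0.1, 0, 3.3, 0, 0, 0, 255]
  grip_force: 25

```text
time_s: 2.5
tool_pos: [0.5327, 0.2142, 0.1577]
tool_rot: [-0.0, 0.819, 0.574, -0.0]
ft_force: [-24.9, 8.1, 7.6]
opening: 0.445
grip_force: 14.7
```

Request:
step_arm:
  motion:
    - [0, -0.15, 0, 0, 0, 0, 255]
    - [0, -0.15, 0, 0, 0, 0, 255]
    - [0, -0.15, 0, 0, 0, 0, 255]

```text
time_s: 2.8
tool_pos: [0.5323, 0.2143, 0.1578]
tool_rot: [0.001, 0.819, 0.573, 0.001]
ft_force: [8.8, -1.9, -2.3]
opening: 0.45
grip_force: 25.0
```

Request:
step_arm:
  motion:
    - [0, 0.03, 0, 0, 0, -8, 255]
    - [0, 0.03, 0, 0, 0, -16, 255]
    - [0, 0.03, 0, 0, 0, -24, 255]
    - [0, 0.03, 0, 0, 0, -32, 255]
    - [0, 0.03, 0, 0, 0, -40, 255]
    - [0, 0.03, 0, 0, 0, -48, 255]
    - [0, 0.03, 0, 0, 0, -56, 255]
    - [0, 0.03, 0, 0, 0, -64, 255]
    - [0, 0.03, 0, 0, 0, -72, 255]
    - [0, 0.03, 0, 0, 0, -75, 255]

```text
time_s: 3.8
tool_pos: [0.5319, 0.2144, 0.1577]
tool_rot: [0.0, 0.298, 0.954, 0.0]
ft_force: [-2.0, 1.8, 1.4]
opening: 0.446
grip_force: 25.0
```

Request:
step_arm:
  motion:
    - [0, 0, 0, 0, 0, 0, 255]
    - [0, 0, 0, 0, 0, 0, 255]

```text
time_s: 4.0
tool_pos: [0.5319, 0.2144, 0.1577]
tool_rot: [0.0, 0.302, 0.953, 0.0]
ft_force: [4.0, -0.6, -0.5]
opening: 0.448
grip_force: 25.0
```

```bash
python3 - <<'E'
from h import *
s=r.read_state();print(s['tool_pos'],yaw(),s['ft_force'],s['moment'])
E
```

```text
[0.53194154 0.21441283 0.15768674] 54.8953638060666 [ 4.00994413 -0.6265672  -0.49501571] [-0.16537547 -0.51662346  0.06529487]
```

Request:
step_arm:
  motion:
    - [0, 0, 0, 0, 0, -3, 255]
    - [0, 0, 0, 0, 0, -6, 255]
    - [0, 0, 0, 0, 0, -8, 255]
    - [0, 0, 0, 0, 0, -8, 255]
    - [0, 0, 0, 0, 0, -8, 255]
    - [0, 0, 0, 0, 0, -8, 255]

```text
time_s: 4.6
tool_pos: [0.5316, 0.2145, 0.1576]
tool_rot: [-0.0, 0.234, 0.972, -0.0]
ft_force: [-1.8, 0.4, -0.0]
opening: 0.444
grip_force: 25.0
```

```bash
python3 - <<'E'
from h import *
s=r.read_state();print(s['tool_pos'],yaw(),s['ft_force'],s['moment'])
E
```

```text
[0.53162854 0.21453617 0.15759808] 62.92183080760057 [-1.80541699  0.39561182 -0.01566572] [ 0.06429962  0.22353367 -0.50935537]
```

Request:
step_arm:
  motion:
    - [0, 0, 0, 0, 0, 0, 0]
    - [0, 0, 0, 0, 0, 0, 0]
    - [0, 0, 0, 0, 0, 0, 0]
    - [0, 0, 0, 0, 0, 0, 0]
    - [0, 0, 0, 0, 0, 0, 0]
    - [0, 0, -3, 0, 0, 0, 0]
    - [0, 0, -6, 0, 0, 0, 0]
    - [0, 0, -9, 0, 0, 0, 0]
    - [0, 0, -9, 0, 0, 0, 0]

```text
time_s: 5.5
tool_pos: [0.5328, 0.2148, 0.2522]
tool_rot: [0.002, 0.233, 0.972, 0.002]
ft_force: [0.6, 0.6, 0.5]
opening: 1.001
grip_force: 0.0
```

Request:
step_arm:
  motion:
    - [-16, -42.5, 0, 0, 0, 109, 0]
    - [-16, -42.5, 0, 0, 0, 109, 0]
    - [-16, -42.5, 0, 0, 0, 109, 0]
    - [-16, -42.5, 0, 0, 0, 109, 0]
    - [-16, -42.5, 0, 0, 0, 109, 0]
    - [-16, -42.5, 0, 0, 0, 109, 0]
    - [-16, -42.5, 0, 0, 0, 109, 0]
    - [-16, -42.5, 0, 0, 0, 109, 0]
    - [-16, -42.5, 0, 0, 0, 109, 0]
    - [-16, -42.5, 0, 0, 0, 109, 0]

```text
time_s: 6.5
tool_pos: [0.4801, -0.2412, 0.2466]
tool_rot: [-0.0, 0.837, 0.548, -0.001]
ft_force: [0.5, 0.9, -0.0]
opening: 1.004
grip_force: 0.0
```

```bash
python3 - <<'E'
from h import *
s=r.read_state();print(s['tool_pos'],yaw(),s['joints'],s['opening'])
p,d=r.read_camera("top")
k=lambda u,v,h:cv2.resize(p[v-h:v+h,u-h:u+h],(400,400),interpolation=cv2.INTER_CUBIC)
cv2.imwrite("pics/c2.png",np.clip(np.hstack([k(233,234,20),k(374,250,30)])[:,:,::-1]*1.6,0,255).astype(np.uint8))
E
```

```text
[ 0.48014511 -0.24117446  0.24664527] -23.545067792051185 [-5.12452430e-01 -1.87168747e-01  1.72718137e+00 -9.68619326e-04
  1.60247849e+00 -1.01544155e-01] 1.0042563455679407
```

View pics/c2.png

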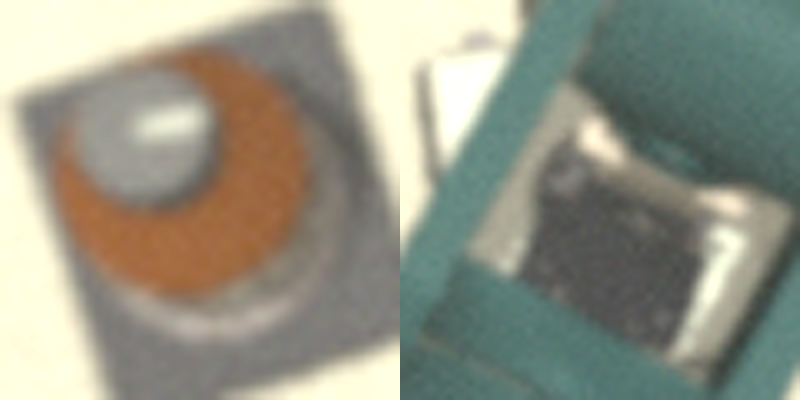

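The cap's rib has swung from about 65° below horizontal to about 13° above, roughly 78°, so the vent is open at its stop. The gripper hides the knob, so I'll go on using the earlier fit.

Request:
step_arm:
  motion:
    - [0, 0, 2, 0, 0, 0, 0]
    - [0, 0, 2, 0, 0, 0, 0]
    - [0, 0, 2, 0, 0, 0, 0]

```text
time_s: 6.85
tool_pos: [0.4814, -0.2362, 0.2275]
tool_rot: [-0.0, 0.833, 0.553, -0.0]
ft_force: [0.2, 0.4, 0.5]
opening: 1.0
grip_force: 0.0
```

```bash
python3 - <<'E'
from h import *
s=r.read_state();print(s['tool_pos'],yaw(),s['joints'],s['qvel'],delta([.480,-.2368,.150]))
E
```

```text
[ 0.48136721 -0.23617751  0.22749626] -22.7941679265197 [-5.03735667e-01 -1.84758721e-01  1.75591460e+00  5.48692158e-05
  1.57130023e+00 -1.05902320e-01] [ 0.00099496 -0.00858749 -0.02056741 -0.00154969  0.00100091  0.00584456] [-0.11148646 -0.09531789  7.7496941 ]
```

Request:
step_arm:
  motion:
    - [-0.1, -0.1, 3, 0, 0, 8, 0]
    - [-0.1, -0.1, 6, 0, 0, 16, 0]
    - [-0.1, -0.1, 7.7, 0, 0, 23.5, 0]
    - [-0.1, -0.1, 7.7, 0, 0, 23.5, 0]
    - [-0.1, -0.1, 7.7, 0, 0, 23.5, 0]
    - [-0.1, -0.1, 7.7, 0, 0, 23.5, 0]

```text
time_s: 7.45
tool_pos: [0.4807, -0.2375, 0.1525]
tool_rot: [0.001, 0.928, 0.373, 0.001]
ft_force: [-0.3, 0.1, 0.0]
opening: 0.998
grip_force: 0.0
```

```bash
python3 - <<'E'
from h import *
s=r.read_state();print(s['tool_pos'],yaw(),delta([.480,-.2368,.105]))
E
```

```text
[ 0.48071009 -0.23746217  0.15247886] -46.21675909103283 [-0.00842657 -0.10675932  4.74767117]
```

Request:
step_arm:
  motion:
    - [0, -0.1, 2, 0, 0, 0, 0]
    - [0, -0.1, 4, 0, 0, 0, 0]
    - [0, -0.1, 4.7, 0, 0, 0, 0]
    - [0, -0.1, 4.7, 0, 0, 0, 0]
    - [0, -0.1, 4.7, 0, 0, 0, 255]
    - [0, -0.1, 4.7, 0, 0, 0, 255]
    - [0, -0.1, 4.7, 0, 0, 0, 255]
    - [0, -0.1, 4.7, 0, 0, 0, 255]
    - [0, -0.1, 4.7, 0, 0, 0, 255]
    - [0, -0.1, 4.7, 0, 0, 0, 255]
  grip_force: 25

```text
time_s: 8.45
tool_pos: [0.4794, -0.2367, 0.1037]
tool_rot: [0.0, 0.929, 0.371, 0.0]
ft_force: [0.7, -0.7, -0.1]
opening: 0.531
grip_force: 0.0
```

Request:
step_arm:
  motion:
    - [0, 0, 0, 0, 0, 0, 255]
    - [0, 0, 0, 0, 0, 0, 255]
    - [0, 0, 0, 0, 0, 0, 255]
    - [0, 0, 0, 0, 0, 0, 255]

```text
time_s: 8.85
tool_pos: [0.4796, -0.2368, 0.1037]
tool_rot: [0.0, 0.929, 0.371, 0.0]
ft_force: [17.7, -19.1, -7.1]
opening: 0.189
grip_force: 13.3
```

```bash
cat > st.py <<'E'
from h import *
s=r.read_state();print(s['tool_pos'],yaw(),s['ft_force'],s['moment'],s['opening']*93,s['grip_force'], rot(s['tool_rot']).inv().apply(s['ft_force']))
E
python3 st.py
```

```text
[ 0.47957818 -0.23684948  0.10372929] -46.44543937741562 [ 17.74122593 -19.07319887  -7.10157515] [-3.4488806  -3.07144669 -0.03315017] 17.553236608045175 13.25245052576065 [-0.28520205 26.04120497  7.12353043]
```

Request:
step_arm:
  motion:
    - [0, 0.12, 0, 0, 0, 0, 255]
    - [0, 0.12, 0, 0, 0, 0, 255]
    - [0, 0.12, 0, 0, 0, 0, 255]
    - [0, 0.12, 0, 0, 0, 0, 255]

```text
time_s: 9.25
tool_pos: [0.4803, -0.2377, 0.1037]
tool_rot: [0.0, 0.929, 0.371, 0.0]
ft_force: [3.7, -4.7, -1.4]
opening: 0.169
grip_force: 25.0
```

```bash
python3 st.py
```

```text
[ 0.48034521 -0.23767435  0.10372219] -46.44580072608757 [ 3.68350038 -4.74227543 -1.43018964] [-0.64281081 -0.54261531 -0.07188873] 15.733784887062944 24.99519109725952 [-0.59815314  5.97396627  1.43413163]
```

Request:
step_arm:
  motion:
    - [0, 0.03, 0, 0, 0, -4, 255]
    - [0, 0.03, 0, 0, 0, -8, 255]
    - [0, 0.03, 0, 0, 0, -12, 255]
    - [0, 0.03, 0, 0, 0, -16, 255]
    - [0, 0.03, 0, 0, 0, -20, 255]
    - [0, 0.03, 0, 0, 0, -24, 255]
    - [0, 0.03, 0, 0, 0, -26, 255]
    - [0, 0.03, 0, 0, 0, -26, 255]
    - [0, 0.03, 0, 0, 0, -26, 255]
    - [0, 0.03, 0, 0, 0, -26, 255]

```text
time_s: 10.25
tool_pos: [0.4799, -0.2373, 0.1037]
tool_rot: [-0.001, 0.822, 0.57, -0.0]
ft_force: [-4.5, 3.3, 5.0]
opening: 0.172
grip_force: 25.5
```

```bash
python3 st.py
```

```text
[ 0.47994477 -0.23730662  0.10370891] -20.508486573842557 [-4.49221461  3.33893181  4.99705497] [ 0.55110341  0.93314075 -0.45179121] 16.02879741378404 25.4832860827446 [ 1.55629543 -5.38476783 -4.98810947]
```

Request:
step_arm:
  motion:
    - [0, 0, 0, 0, 0, 1, 255]
    - [0, 0, 0, 0, 0, 2, 255]
    - [0, 0, 0, 0, 0, 2, 255]
    - [0, 0, 0, 0, 0, 2, 255]

```text
time_s: 10.65
tool_pos: [0.48, -0.2373, 0.1037]
tool_rot: [-0.001, 0.831, 0.556, -0.0]
ft_force: [-3.6, 2.7, 4.9]
opening: 0.169
grip_force: 24.9
```

```bash
python3 st.py
```

```text
[ 0.47996049 -0.23728221  0.10372315] -22.47636732062685 [-3.58033961  2.72727223  4.89742404] [5.71838801e-01 9.18702408e-01 5.65474106e-05] 15.715080854697941 24.925958812236786 [ 1.15333747 -4.35861949 -4.89017961]
```

Request:
step_arm:
  motion:
    - [0, 0, 0, 0, 0, 5, 255]
    - [0, 0, 0, 0, 0, 10, 255]
    - [0, 0, 0, 0, 0, 15, 255]
    - [0, 0, 0, 0, 0, 20, 255]
    - [0, 0, 0, 0, 0, 24, 255]
    - [0, 0, 0, 0, 0, 29, 255]
    - [0, 0, 0, 0, 0, 34, 255]
    - [0, 0, 0, 0, 0, 39, 255]
    - [0, 0, 0, 0, 0, 44, 255]
    - [0, 0, 0, 0, 0, 48, 255]

```text
time_s: 11.65
tool_pos: [0.4808, -0.2383, 0.1038]
tool_rot: [0.001, 0.986, 0.168, 0.0]
ft_force: [5.7, -6.6, -2.1]
opening: 0.172
grip_force: 25.0
```

```bash
python3 st.py
```

```text
[ 0.48076253 -0.23825861  0.1037838 ] -70.68617412542281 [ 5.72388438 -6.56431436 -2.05429376] [-1.26946876 -0.69669043  0.04265827] 15.980943473357197 24.995472729206085 [3.22948047 8.08452208 2.06982052]
```

Stop two: the tool is 48.2° from home and the moment is near zero. Now 24° more.

Request:
step_arm:
  motion:
    - [0, 0, 0, 0, 0, 5, 255]
    - [0, 0, 0, 0, 0, 10, 255]
    - [0, 0, 0, 0, 0, 14, 255]
    - [0, 0, 0, 0, 0, 18, 255]
    - [0, 0, 0, 0, 0, 22, 255]
    - [0, 0, 0, 0, 0, 24, 255]
    - [0, 0, 0, 0, 0, 24, 255]
    - [0, 0, 0, 0, 0, 24, 255]
    - [0, 0, 0, 0, 0, 24, 255]
    - [0, 0, 0, 0, 0, 24, 255]

```text
time_s: 12.65
tool_pos: [0.4808, -0.2389, 0.1038]
tool_rot: [0.001, 0.999, -0.039, 0.001]
ft_force: [6.2, -12.7, -4.0]
opening: 0.166
grip_force: 25.0
```

```bash
python3 st.py; python3 - <<'E'
from h import *
print(r.read_state()['qvel'])
for n,u,v in(("side",379,290),):
    p,d=r.read_camera(n)
    cv2.imwrite("pics/f.png",np.clip(cv2.resize(p[v-60:v+60,u-80:u+80],(800,600),interpolation=cv2.INTER_CUBIC)[:,:,::-1]*1.3,0,255).astype(np.uint8))
E
```

```text
[ 0.4808031  -0.23889885  0.1037959 ] -94.5056669853111 [  6.16034524 -12.65528366  -4.01761257] [-2.10790895 -0.83364012 -0.09759368] 15.445897923588278 24.99163806438446 [ 7.12895395 12.12188087  4.06020797]
[-0.00032204  0.00107433 -0.00012875 -0.00159297  0.00015612  0.00136353]
```

View pics/f.png

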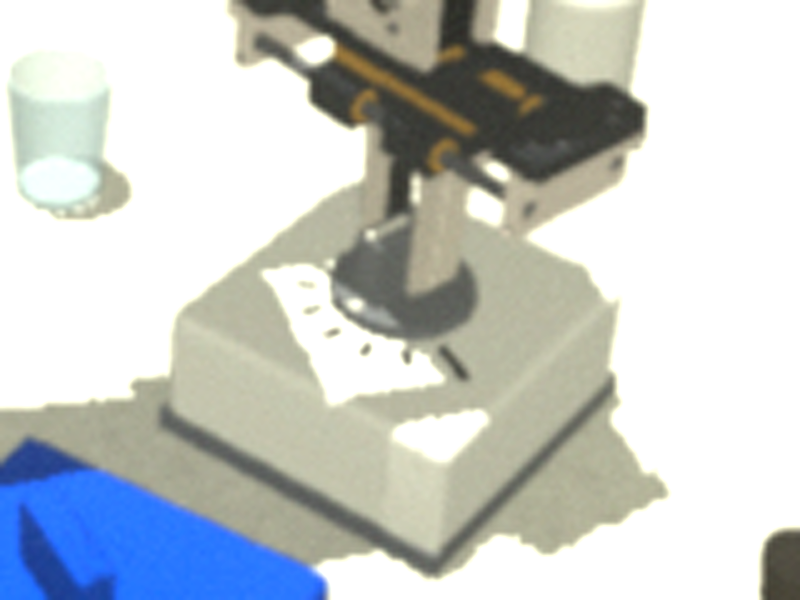

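The pointer's white dot at (352,302) faces the third short mark at (333,332). The tool has turned 72.0° from home, is at rest, and grips with 25 N.

```bash
python3 -c "
from bench import r
print(r.finish_job())"
```

```text
the job is handed in; nothing more can be done
None
```

I handed the job in with the vent cap turned to its open stop, the knob taken home and then clockwise 72.0° to the third stop, and the gripper still holding the knob at 25 N. The hand-in returned no verdict.

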